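# Tip the blank into the planing board and clamp it

## Task

Load the wooden blank that stands on its end on the planing board: push it near its top so that it topples flat onto the bed, into the bay between the long fence and the round cam, and push its end along until it butts against the end stop. Clamp it there by pushing the knob of the cam lever round to fully closed, so that the cam holds the blank flush against the fence. Do it all by pushing: lift or carry nothing, and leave the other things on the bench where they are.

Things in the scene. Friction and masses are not known exactly. Their poses are not given: they have to be found in the camera images.
- planing_board: Plywood planing board, screwed to the bench. Origin on the bench top; z up, x to its fence side (roughly away from the robot), y to its open end (the robot's left). In this frame, mm: bed 12 thick, x -95 to 55, y -122 to 150; fence and end stop are strips 12 high on it (tops at z 24). Seated, the blank fills x -30 to 30, y -100 to 40, z 12 to 30. The bed beyond y 40 is clear.
- fence_face (a point): Middle of the fence's inner face at bed height: x 30, y -41 mm in the planing board's frame. The fence, 25 mm thick, runs along the far edge of the bed from y -122 to 40.
- stop_face (a point): Middle of the end stop's face at bed height: x -4, y -100 mm in the planing board's frame. The stop, 22 mm thick, spans x -38 to 30.
- blank: Workpiece: planed board 60 x 140 x 18 mm, 0.1 kg, the only board standing on end (top at z 152 mm). Origin: centre of the 60 x 140 face it is to land on; own z points through the thickness, at the start to the planing board's +y; own y along the 140. Topple it towards the planing board's -y: pushed near its top it tips after about 15 mm, falls by itself and lies some 18 to 32 mm short of the stop.
- blank_mid (a point): Centre of the blank's volume, 9 mm from its origin along its own z. At the start z 82 mm. Seated and clamped: x 0, y -30, z 21 mm in the planing board's frame.
- cam_lever (a joint): Angle of the wooden cam lever, rad. 0 to 0.2 at the start: open, lever towards the robot. Grows clockwise seen from above; 1.95 = its stop, fully closed, lever along the bed's front edge pointing to the planing board's +y. Stiff (some 1 to 1.5 N at the knob), stays where left. The round cam (52 mm across, 12 mm off centre) grips a blank at the fence from about 1.76; the knob then needs some 2 to 6 N.
- cam_knob (a point): Centre of the upright round knob at the free end of the cam lever: 18 mm across, 31 mm tall, from z 24 to 55 mm (this point: z 40 mm), 95 mm from the cam bolt. The lever arm below it is 20 mm wide, z 13 to 24 mm.
- cam_pivot (a point): Axis of the cam bolt, at z 18 mm (x -68, y -30 mm in the planing board's frame): the knob moves on a circle of 95 mm radius about it.
- block_plane: Bystander, to be left alone: black and wood block plane, 46 x 155 x 56 mm. Origin: centre of its underside.
- try_square: Bystander, to be left alone: try square lying flat, wooden stock and steel blade, 115 x 170 x 18 mm. Origin: centre of its underside.
- finial: Bystander, to be left alone: turned beech finial standing on its foot, 42 mm across, 96 mm tall. Origin: centre of its underside.
- jar: Bystander, to be left alone: glass jar of screws with a tin lid, 57 mm across, 98 mm tall. Origin: centre of its underside.
- sanding_block: Bystander, to be left alone: cork block wrapped in sandpaper, 61 x 105 x 32 mm. Origin: centre of its underside.
- pencil: Bystander, to be left alone: pencil, 168 mm long, 8 mm thick. Origin: centre of its underside.
Mind the look-alikes: they are no part of the job. Leave any green look-alike of the blank alone.

How it is judged:
On the way:
1. the blank has toppled and lies flat in the bay while the cam lever is still open (angle between blank's own z axis and vertical below 0.05 rad and z of blank_mid in the frame of planing_board between 0.018 and 0.024 m and x of blank_mid in the frame of planing_board between -0.016 and 0.003 m and value of joint cam_lever below 1.2 rad), for 0.2 s.
At the end, for the whole second after the job is handed in: The blank lies flat on the bed (within 0.04 rad, 2 mm), flush along the fence (2 mm, 0.025 rad), its end within 2.5 mm of the end stop, at rest; the cam lever is closed beyond 1.8 of its 1.95 rad, so that the cam presses the blank to the fence (angle between blank's own z axis and vertical below 0.04 rad and z of blank_mid in the frame of planing_board between 0.019 and 0.023 m and x of blank_mid in the frame of planing_board between -0.002 and 0.002 m and y of blank_mid in the frame of planing_board below -0.0275 m and angle between the y axis of blank and the y axis of planing_board, either way round below 0.025 rad and value of joint cam_lever above 1.8 rad and linear speed of blank below 0.01 m/s); the robot touches nothing.
It fails at once if the blank is lifted or carried (height (world z) of blank_mid above 0.095 m or (angle between blank's own z axis and vertical below 0.15 rad and height (world z) of blank_mid above 0.046 m) or (angle between blank's own z axis and vertical below 0.35 rad and height (world z) of blank_mid above 0.06 m) or (angle between blank's own z axis and vertical below 0.9 rad and height (world z) of blank_mid above 0.086 m)).
It fails at once if a bystander is moved more than 20 mm (distance of any of block_plane, try_square, finial, jar, sanding_block, pencil from where it was at the start of the episode above 0.02 m).
It fails at once if the finial or the jar is tipped (angle between any of finial, jar's own z axis and vertical above 0.4 rad).
It also fails if it takes over 58 s, if anything falls off the work surface, if the arm or the gripper's body presses on something with over 40 N, if the wrist force passes 120 N, or if a joint passes its speed limit or range.

## Robot

A 6-joint arm with a two-finger parallel gripper is mounted at the origin on a cart in front of the work surface, level with it; the furniture and walls round the work are solid. World frame = base frame: x ahead of the robot, y to its left, z up, the work surface at z = 0. Lengths are in m, angles in rad, forces in N, time in s.
With the tool pointing down it reaches from about 0.325 to 0.925 m from the base axis. Payload 3.1 kg.
Tool frame: the origin (TCP) lies between the finger pads; the fingertips stand 25 mm ahead of it and the grasp point (between the pads) lies 6 mm ahead of it; z points along the fingers, y is the line along which they close (so a half turn about z gives the same grasp; the last joint's range is limited). The gripper opens to 85 mm and grips with 20 to 120 N. Pads are 22 mm wide; open, the fingers measure 114 mm over their backs; the gripper's body (76 mm by 85 mm) begins 54 mm behind the grasp point. The pads swing forward as they close: fully open they stand 13 mm farther back than shut.
Start: joints at [1.176, 0.217, 1.613, -0, 1.311, -0.112], TCP at [0.174, 0.6, 0.256] pointing down, gripper open.
Joint ranges: [-2.75, 2.75], [-0.78, 2.1], [0.31, 2.55], [-1.13, 4.27], [0.13, 2.63], [-2.58, 2.58]. Speed limits (rad/s): [2.79, 2.79, 3.14, 3.14, 3.14, 3.14].

## Interface

Orientations are given as a rotation vector (axis times angle).
In Python, from plant import * gives the robot as it stands.
- The arm moves only by the tool drive_tool, never from a script. Its arguments are lists of equal length, an entry for each row: "delta_pos": the shift along the world's x, y, z in m, a list of three; "dr": the turn, a rotation vector about the world's x, y, z in degrees, a list of three; "grip": the opening, from 0 (shut) to 1 (fully open). In form: {"delta_pos": [[dx, dy, dz], ...], "dr": [[rx, ry, rz], ...], "grip": [grip, ...]}. A call has 1 to 12 rows; each row shifts and turns the commanded pose from where the row before left it; what a row does not reach is not made up. A row lasts 1/12 s, in which the tool goes at most 41.7 mm and 7.16 degrees, less where a joint would pass 70% of its speed; a pose out of reach is approached as far as the arm can. A call is refused whole if a number of a shift passes 0.0417 or a number of a turn 7.16, either way. A call with a gripper value outside its range is refused whole. The fingers move at their own pace and stop on an object; "force" is the grip in N (left out, the last holds). Time passes only in rows, so rows that do not move let the fingers close. It gives the time, the measured TCP pose, the force, the opening and the grip force at its end, in the units of the state.
- observe(): the state, without advancing time (a new reading comes with each control period).
- read_camera(name): name is "scene" or "top" or "wrist"; returns a dict with "image" (420x560x3 uint8, red, green, blue), "K" (3x3 intrinsics, pixels), "world_from_camera" (4x4, takes a point from camera to world coordinates); the wrist camera has in their place "mount" (4x4, takes a point from camera to tool coordinates, whose origin is the TCP and whose axes are the flange's). Camera axes: x right, y down, z forward; pixel columns grow to the right and rows downward; lengths in m; the calibration is good to about 2 mm. The wrist camera is an equidistant fisheye: a pixel r from the principal point sees the ray r / f radians off the axis. A picture is of the moment at which its call begins: read the wrist's pose just before it. There is no depth.
- job_done(): hands the job in; it is judged then, once.
The state is a dict: "clock": time; "joint_pos": joint angles; "joint_vel": joint speeds; "joint_torque": joint torques, N m; "tool_pos": TCP position; "tool_rot": TCP orientation; "wrist_force": force on the tool from outside, world axes, zero at the start; "ft_torque": the same for the moment, N m; "gripper_width": opening from 0.0 (shut) to 1.0 (fully open); "gripper_force": force on a finger pad.
Only numpy, scipy, OpenCV 4.12 (cv2) and the standard library are available. Lean on these libraries where they do the work, as an engineer would, in place of code of your own. Each camera call takes 0.05 s, during which the arm holds its last target. There are 200 camera calls.

## Working session

There is one attempt and no reset: what is moved stays moved. The work goes in short steps, Python scripts to look and compute and a tool call to move; the robot and the scene stay as the last step left them, time stands still between calls to the robot, and variables do not carry over. Pictures are saved under pics/ and viewed, at most 10 in all, crops included, and the job is handed in when it is done.

Besides the shell and the picture viewer there is one more tool, called after "Call:" as a command line: name --argument value ..., lists and objects as JSON in quotes. drive_tool: Moves the arm, as the interface text tells. Its arguments: {"type":"object","properties":{"delta_pos":{"type":"array","items":{"type":"array","items":{"type":"number"}}},"dr":{"type":"array","items":{"type":"array","items":{"type":"number"}}},"grip":{"type":"array","items":{"type":"number"}},"force":{"type":"number"}},"required":["delta_pos","dr","grip"]}

```bash
mkdir -p pics
python3 - <<'E'
from plant import *
import cv2,numpy as np
for n in("scene","top"):
    c=read_camera(n); cv2.imwrite(f"pics/{n}0.png",cv2.resize(c["image"][:,:,::-1],(800,600),interpolation=cv2.INTER_CUBIC))
    print(n,c["K"].tolist(),np.round(c["world_from_camera"],4).tolist())
o=observe();print(o)
E
```

```text
scene [[386.7286791443006, 0.0, 273.35253651091364], [0.0, 386.7286791443006, 210.90656105365227], [0.0, 0.0, 1.0]] [[0.7536, -0.4049, 0.5178, 0.0332], [-0.6572, -0.4764, 0.584, -0.4473], [0.0102, -0.7805, -0.6251, 0.6847], [0.0, 0.0, 0.0, 1.0]]
top [[417.39084410640527, 0.0, 279.91814592515544], [0.0, 417.39084410640527, 211.4031665931027], [0.0, 0.0, 1.0]] [[-0.0178, -0.9797, 0.1995, 0.3911], [-0.9998, 0.0198, 0.0079, 0.1286], [-0.0117, -0.1993, -0.9799, 0.9538], [0.0, 0.0, 0.0, 1.0]]
{'clock': 0.1, 'joint_pos': array([ 1.17579656e+00,  2.17679447e-01,  1.61476598e+00, -1.10923901e-05,
        1.31127746e+00, -1.12196172e-01]), 'joint_vel': array([ 0.00146073, -0.0017662 , -0.00407208,  0.00095149, -0.00068771,
       -0.00080456]), 'joint_torque': array([ 4.45709993e-04, -3.98078191e+01, -3.04964590e+01, -1.41466144e-04,
        4.30061002e-03, -4.18253899e-05]), 'tool_pos': array([0.17412647, 0.59955918, 0.25510234]), 'tool_rot': array([-0.44266944, -3.10971784,  0.00324281]), 'wrist_force': array([ 0.47314321, -0.09434271,  0.21276845]), 'ft_torque': array([ 0.0199486 , -0.01581762, -0.0336296 ]), 'gripper_force': 0.0, 'gripper_width': 1.0008985677241027}
```

View pics/scene0.png

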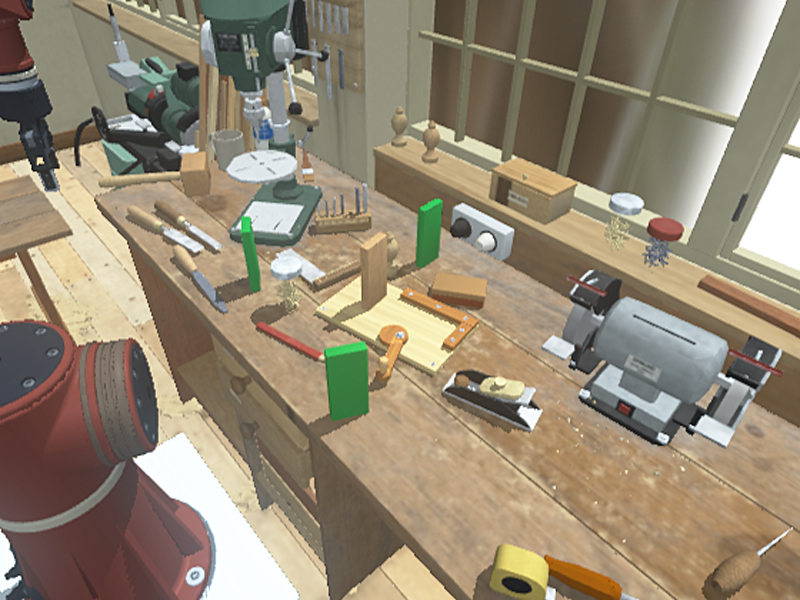

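View pics/top0.png

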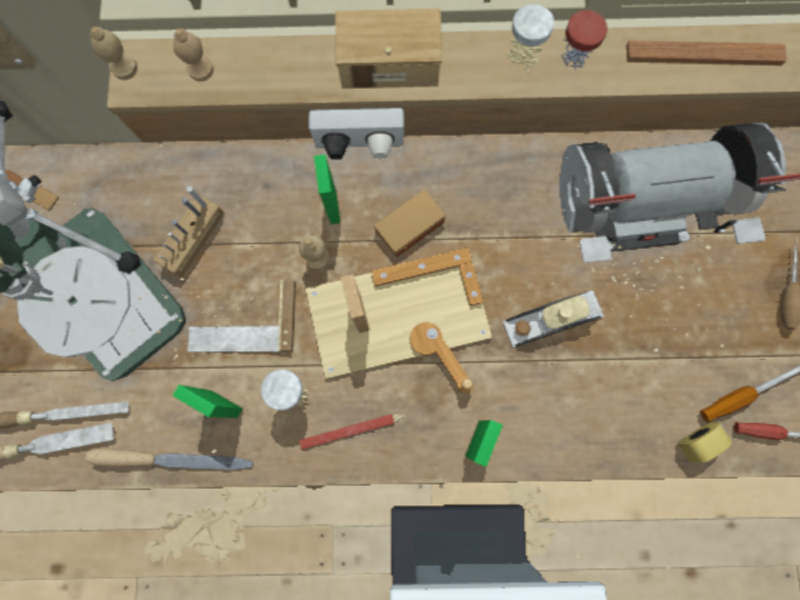

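The scene view shows the blank standing on the board's left part at about (372,270), with the finial behind it, the jar to its left and green look-alikes around. In the top view the board spans roughly (305,250)–(490,378), the pivot is at (432,333), the knob at (465,384) and the blank's top at (350,285). I'll enlarge this area.

Run:
```python
from plant import *
import cv2
c=read_camera("top"); cv2.imwrite("pics/top1.png",cv2.resize(c["image"][165:285,195:355,::-1],(800,600),interpolation=cv2.INTER_CUBIC))
```

```text
(no output)
```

View pics/top1.png

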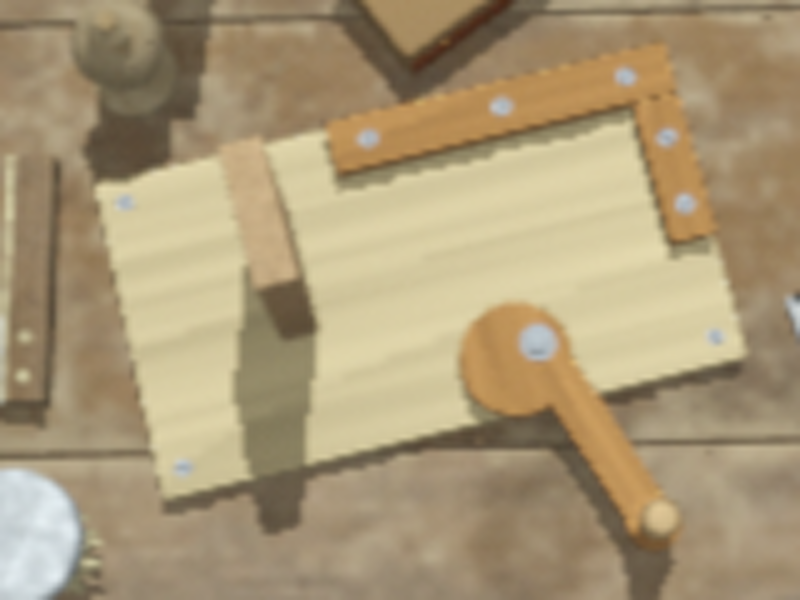

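The crop shows: board corners (97,187), (165,497), (745,355); fence inner end (343,175); stop near corner (672,240); inner corner (637,105); knob top (661,518); bolt (538,340); blank top corners (222,148), (265,137), (300,275), (258,290).

```bash
cat > h.py <<'E'
import numpy as np
from scipy.optimize import least_squares
K=np.array([[417.39084,0,279.918],[0,417.39084,211.403],[0,0,1]])
T=np.array([[-0.0178,-0.9797,0.1995,0.3911],[-0.9998,0.0198,0.0079,0.1286],[-0.0117,-0.1993,-0.9799,0.9538]])
def px(u,v,z,x0=195,y0=165,s=5):
    d=T[:,:3]@np.linalg.inv(K)@[(u+.5)/s-.5+x0,(v+.5)/s-.5+y0,1]
    return T[:,3]+d*(z-T[2,3])/d[2]
E
python3 - <<'E'
from h import *
B=[(97,187,55,150,12),(165,497,-95,150,12),(745,355,-95,-122,12),(343,175,30,40,24),(672,240,-38,-100,24),(637,105,30,-100,24)]
P=np.array([px(u,v,z/1e3)[:2] for u,v,_,_,z in B]);Q=np.array([[x,y] for _,_,x,y,_ in B])/1e3
R=lambda a:np.array([[np.cos(a),-np.sin(a)],[np.sin(a),np.cos(a)]])
f=lambda p:(Q@R(p[2]).T+p[:2]-P).ravel()
s=least_squares(f,[.5,0,0]);p=s.x
print("board",p,np.round(s.fun*1e3,1))
inv=lambda w:(R(p[2]).T@(w[:2]-p[:2])*1e3).round(1)
for n,u,v,z in [("knob",661,518,.055),("piv",538,340,.03),("b1",222,148,.152),("b2",265,137,.152),("b3",300,275,.152),("b4",258,290,.152),("finial",110,35,.09),("jar",10,535,.098),("finialbase",135,100,0)]:
    w=px(u,v,z);print(n,w.round(4),inv(w))
E
```

```text
board [0.58897325 0.13020267 0.22139871] [ 1.5  0.1 -1.2 -0.3 -0.8 -2.2  0.7  2.  -1.5 -0.5  1.2  1. ]
knob [0.4483 0.0379 0.055 ] [-157.5  -59.1]
piv [0.5299 0.0871 0.03  ] [-67.1 -29. ]
b1 [0.5907 0.2154 0.152 ] [20.4 82.8]
b2 [0.5948 0.1984 0.152 ] [20.7 65.2]
b3 [0.539  0.1848 0.152 ] [-36.8  64.3]
b4 [0.5334 0.2013 0.152 ] [-38.6  81.5]
finial [0.6573 0.2706 0.09  ] [ 97.5 122. ]
jar [0.4436 0.3075 0.098 ] [-102.9  204.9]
finialbase [0.6528 0.2732 0.    ] [ 93.7 125.4]
```

Call:
drive_tool --delta_pos '[[0.028,-0.026,0],[0.028,-0.026,0],[0.028,-0.026,0],[0.028,-0.026,0],[0.028,-0.026,0],[0.028,-0.026,0],[0.028,-0.026,0],[0.028,-0.026,0],[0.028,-0.026,0],[0.028,-0.026,0],[0.028,-0.026,0],[0.028,-0.026,0]]' --dr '[[0,0,-5],[0,0,-5],[0,0,-5],[0,0,-5],[0,0,-5],[0,0,-5],[0,0,-5],[0,0,-5],[0,0,-5],[0,0,-5],[0,0,-5],[0,0,-5]]' --grip '[0.2,0.2,0.2,0.2,0.2,0.2,0.2,0.2,0.2,0.2,0.2,0.2]'

```text
clock: 1.15
tool_pos: [0.5113, 0.2866, 0.256]
tool_rot: [-1.944, -2.468, 0.001]
wrist_force: [0.0, 0.9, -0.1]
gripper_width: 0.204
gripper_force: 0.0
```

```bash
cat >> h.py <<'E'
O=np.array([.58897,.1302]);a=.2214
ex=np.array([np.cos(a),np.sin(a)]);ey=np.array([-ex[1],ex[0]])
inv=lambda w:((np.array([ex,ey])@(np.asarray(w)[:2]-O))*1e3).round(1)
def st():
    from plant import observe
    from scipy.spatial.transform import Rotation as Ro
    o=observe();M=Ro.from_rotvec(o["tool_rot"]).as_matrix();t=o["tool_pos"]
    print("t",round(o["clock"],2),"tcp",t.round(4),"board",inv(t),"tooly_in_board_deg",round(np.degrees(np.arctan2(M[1,1],M[0,1])-a),1),"tilt",M[:2,2].round(3),"F",o["wrist_force"].round(1),"grip",round(o["gripper_width"],2))
E
python3 - <<'E'
from h import *
st()
for n,u,v,z in [("pencilL",302,445,.004),("pencilTip",403,417,.004),("greenRtop",497,422,.152),("greenRtop2",480,462,.152),("greenL",180,390,.152),("greenLb",240,408,.1),("planeL",507,333,.02)]:
    w=px(u,v,z,0,0,800/560);print(n,w.round(3),inv(w))
E
```

```text
t 1.15 tcp [0.5113 0.2866 0.256 ] board [-41.5 169.6] tooly_in_board_deg 0.9 tilt [-0.001 -0.   ] F [ 0.   0.9 -0.1] grip 0.2
pencilL [0.361 0.293 0.004] [-186.4  208.4]
pencilTip [0.401 0.135 0.004] [-182.1   45.9]
greenRtop [0.391 0.01  0.152] [-219.5  -73.4]
greenRtop2 [0.34  0.035 0.152] [-263.4  -38.3]
greenL [0.44  0.432 0.152] [-78.7 326.7]
greenLb [0.417 0.365 0.1  ] [-116.5  266.6]
planeL [ 0.528 -0.032  0.02 ] [ -94.8 -144.6]
```

Call:
drive_tool --delta_pos '[[0.0105,-0.0092,-0.006],[0.0105,-0.0092,-0.006],[0.0105,-0.0092,-0.006],[0.0105,-0.0092,-0.006],[0,0,-0.02],[0,0,-0.02],[0,0,-0.02],[0,0,-0.02],[0,0,-0.002],[0,0,0],[0,0,0]]' --dr '[[0,0,-0.9],[0,0,0],[0,0,0],[0,0,0],[0,0,0],[0,0,0],[0,0,0],[0,0,0],[0,0,0],[0,0,0],[0,0,0]]' --grip '[0.2,0.2,0.2,0.2,0.2,0.2,0.2,0.2,0.2,0.2,0.2]'

```text
clock: 2.07
tool_pos: [0.5525, 0.2519, 0.1507]
tool_rot: [1.956, 2.458, 0.001]
wrist_force: [0.2, 0.8, 0.0]
gripper_width: 0.202
gripper_force: 0.0
```

Run:
```python
from h import *
st()
from plant import *
import cv2
c=read_camera("wrist"); cv2.imwrite("pics/w0.png",c["image"][:,:,::-1])
c=read_camera("scene"); cv2.imwrite("pics/s1.png",cv2.resize(c["image"][130:290,170:383,::-1],(800,600),interpolation=cv2.INTER_CUBIC))
```

```text
t 2.07 tcp [0.5525 0.2519 0.1507] board [ -8.8 126.8] tooly_in_board_deg 0.3 tilt [0. 0.] F [0.2 0.8 0. ] grip 0.2
```

View pics/s1.png

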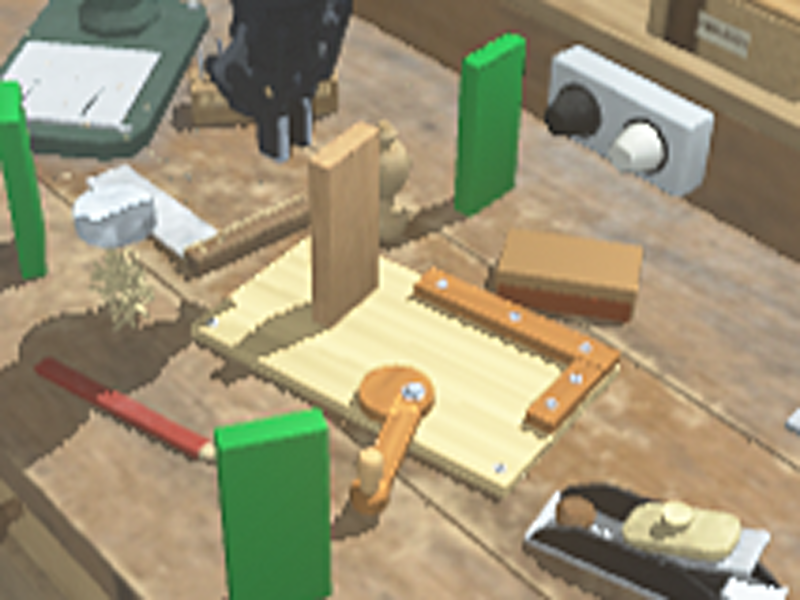

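The gripper is left of the blank with a clear path, so I start the topple push.

Call:
drive_tool --delta_pos '[[0.0011,-0.0049,0],[0.0011,-0.0049,0],[0.0011,-0.0049,0],[0.0011,-0.0049,0],[0.0011,-0.0049,0],[0.0011,-0.0049,0],[0.0009,-0.0039,0],[0.0009,-0.0039,0],[0.0009,-0.0039,0],[0.0009,-0.0039,0],[0.0009,-0.0039,0],[0.0009,-0.0039,0]]' --dr '[[0,0,0],[0,0,0],[0,0,0],[0,0,0],[0,0,0],[0,0,0],[0,0,0],[0,0,0],[0,0,0],[0,0,0],[0,0,0],[0,0,0]]' --grip '[0.2,0.2,0.2,0.2,0.2,0.2,0.2,0.2,0.2,0.2,0.2,0.2]'

```text
clock: 3.17
tool_pos: [0.5644, 0.1983, 0.1503]
tool_rot: [-1.958, -2.457, 0.0]
wrist_force: [0.3, 0.1, -0.9]
gripper_width: 0.197
gripper_force: 0.0
```

Call:
drive_tool --delta_pos '[[0.0,0,0],[0.0,0,0],[0,0,0],[0,0,0]]' --dr '[[0,0,0],[0,0,0],[0,0,0],[0,0,0]]' --grip '[0.2,0.2,0.2,0.2]'

```text
clock: 3.5
tool_pos: [0.5643, 0.1988, 0.1503]
tool_rot: [-1.958, -2.457, -0.0]
wrist_force: [0.8, 0.1, 0.1]
gripper_width: 0.197
gripper_force: 0.0
```

Run:
```python
from h import *
st()
from plant import *
import cv2
c=read_camera("scene"); cv2.imwrite("pics/s2.png",cv2.resize(c["image"][130:290,170:383,::-1],(800,600),interpolation=cv2.INTER_CUBIC))
```

```text
t 3.5 tcp [0.5643 0.1988 0.1503] board [-9.  72.3] tooly_in_board_deg 0.2 tilt [-0.  0.] F [0.8 0.1 0.1] grip 0.2
```

View pics/s2.png

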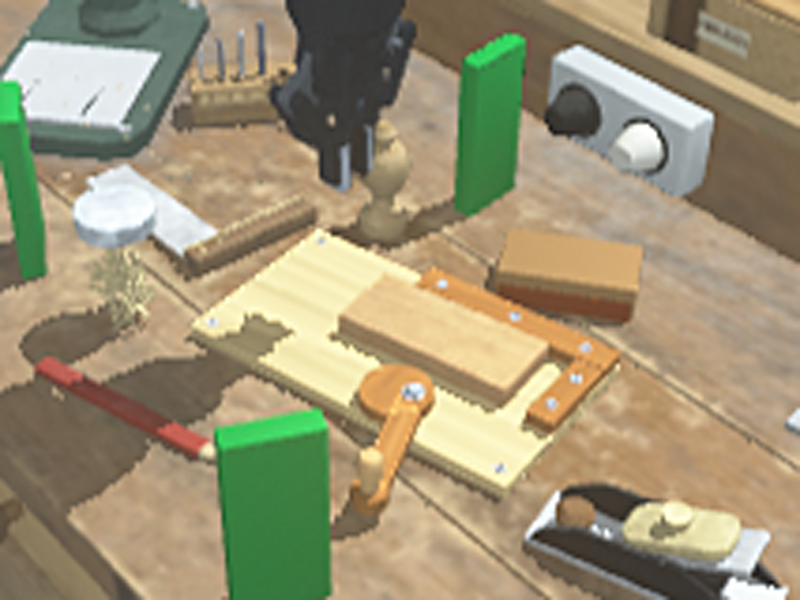

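The blank lies flat in the bay, short of the stop. Next I back off, lower and push its end.

Call:
drive_tool --delta_pos '[[-0.0033,0.0146,0],[-0.0033,0.0146,0],[0,0,-0.03],[0,0,-0.03],[0,0,-0.03],[0,0,-0.01],[0,0,-0.008],[0,0,0],[0,0,0]]' --dr '[[0,0,0],[0,0,0],[0,0,0],[0,0,0],[0,0,0],[0,0,0],[0,0,0],[0,0,0],[0,0,0]]' --grip '[0.2,0.2,0.2,0.2,0.2,0.2,0.2,0.2,0.2]'

```text
clock: 4.3
tool_pos: [0.5587, 0.2281, 0.0433]
tool_rot: [1.957, 2.456, 0.002]
wrist_force: [-0.4, 0.5, 0.6]
gripper_width: 0.202
gripper_force: 0.0
```

Call:
drive_tool --delta_pos '[[0.0011,-0.0049,0],[0.0011,-0.0049,0],[0.0011,-0.0049,0],[0.0011,-0.0049,0],[0.0011,-0.0049,0],[0.0009,-0.0039,0],[0.0009,-0.0039,0],[0.0009,-0.0039,0],[0,0,0]]' --dr '[[0,0,0],[0,0,0],[0,0,0],[0,0,0],[0,0,0],[0,0,0],[0,0,0],[0,0,0],[0,0,0]]' --grip '[0.2,0.2,0.2,0.2,0.2,0.2,0.2,0.2,0.2]'

```text
clock: 5.05
tool_pos: [0.5663, 0.1909, 0.0424]
tool_rot: [1.958, 2.456, -0.0]
wrist_force: [0.8, 0.3, 0.1]
gripper_width: 0.198
gripper_force: 0.0
```

Run:
```python
from h import *
st()
```

```text
t 5.05 tcp [0.5663 0.1909 0.0424] board [-8.8 64.2] tooly_in_board_deg 0.2 tilt [ 0. -0.] F [0.8 0.3 0.1] grip 0.2
```

Call:
drive_tool --delta_pos '[[0.0005,-0.0024,0],[0.0005,-0.0024,0],[0.0005,-0.0024,0],[0.0005,-0.0024,0],[0.0003,-0.0015,0],[0,0,0]]' --dr '[[0,0,0],[0,0,0],[0,0,0],[0,0,0],[0,0,0],[0,0,0]]' --grip '[0.2,0.2,0.2,0.2,0.2,0.2]'

```text
clock: 5.55
tool_pos: [0.5683, 0.1801, 0.0423]
tool_rot: [1.958, 2.457, -0.0]
wrist_force: [0.2, -0.9, -0.6]
gripper_width: 0.201
gripper_force: 0.0
```

Call:
drive_tool --delta_pos '[[0.0003,-0.001,0],[0.0002,-0.001,0],[0,0,0]]' --dr '[[0,0,0],[0,0,0],[0,0,0]]' --grip '[0.2,0.2,0.2]'

```text
clock: 5.8
tool_pos: [0.5687, 0.179, 0.0422]
tool_rot: [-1.958, -2.456, -0.001]
wrist_force: [-1.1, 2.7, -0.2]
gripper_width: 0.199
gripper_force: 1.5
```

Call:
drive_tool --delta_pos '[[0.0002,-0.001,0],[0.0002,-0.001,0],[0,0,0]]' --dr '[[0,0,0],[0,0,0],[0,0,0]]' --grip '[0.2,0.2,0.2]'

```text
clock: 6.05
tool_pos: [0.569, 0.1789, 0.0425]
tool_rot: [-1.958, -2.453, -0.006]
wrist_force: [0.2, 8.0, 1.0]
gripper_width: 0.2
gripper_force: 4.3
```

Wrist force has risen to 8 N at the expected y, so the blank is butted against the stop. I back off, rise and look from the top.

Call:
drive_tool --delta_pos '[[-0.003,0.0146,0],[-0.003,0.0146,0],[0,0,0.035],[0,0,0.035],[0,0,0.035],[0,0,0.035],[0,0,0.02],[0,0,0]]' --dr '[[0,0,0],[0,0,0],[0,0,0],[0,0,0],[0,0,0],[0,0,0],[0,0,0],[0,0,0]]' --grip '[0,0,0,0,0,0,0,0]'

```text
clock: 6.72
tool_pos: [0.5672, 0.2062, 0.2095]
tool_rot: [1.952, 2.451, 0.014]
wrist_force: [1.4, 0.2, 0.2]
gripper_width: -0.001
gripper_force: 0.0
```

Run:
```python
from h import *
st()
from plant import *
import cv2
c=read_camera("top"); cv2.imwrite("pics/top2.png",cv2.resize(c["image"][170:338,213:437,::-1],(800,600),interpolation=cv2.INTER_CUBIC))
```

```text
t 6.72 tcp [0.5672 0.2062 0.2095] board [-4.5 79. ] tooly_in_board_deg 0.2 tilt [0.012 0.002] F [1.4 0.2 0.2] grip -0.0
```

View pics/top2.png

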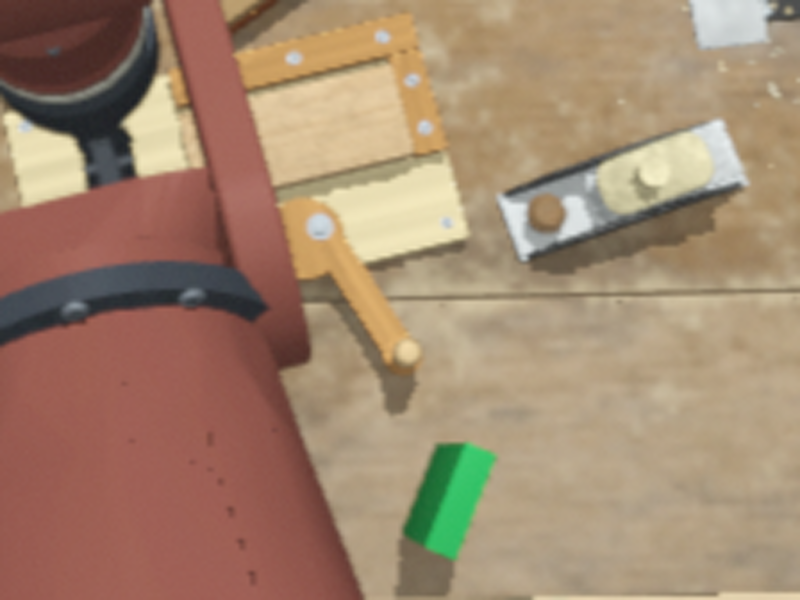

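The blank lies between fence and cam with its end at the stop (about (405,110)); the lever is still open with the knob at (406,352). The green look-alike's top face is at about (465,443)–(496,455)–(455,558)–(424,545).

Run:
```python
from h import *
s=800/224
for n,u,v,z in [("g1",465,443,.152),("g2",496,455,.152),("g3",455,558,.152),("g4",424,543,.152),("knob",406,352,.055),("piv",320,226,.03),("planeNearL",525,260,.03),("planeFarL",500,200,.03)]:
    w=px(u,v,z,213,170,s);print(n,w.round(4),inv(w))
```

```text
g1 [0.394  0.0195 0.152 ] [-214.5  -65.2]
g2 [0.3875 0.0035 0.152 ] [-224.3  -79.3]
g3 [0.3356 0.0275 0.152 ] [-269.8  -44.6]
g4 [0.3434 0.0432 0.152 ] [-258.7  -30.9]
knob [0.4483 0.039  0.055 ] [-157.2  -58.1]
piv [0.5291 0.0871 0.03  ] [-67.8 -28.9]
planeNearL [ 0.5053 -0.0397  0.03  ] [-118.9 -147.3]
planeFarL [ 0.5434 -0.0261  0.03  ] [ -78.8 -142.5]
```

```bash
cat >> h.py <<'E'
def tgt(phi,r=85,back=20):
    p=np.radians(phi);rh=np.array([np.cos(p),np.sin(p)]);th=np.array([rh[1],-rh[0]])
    b=(np.array([-68,-30])+r*rh-back*th)/1e3
    return O+b[0]*ex+b[1]*ey
E
python3 - <<'E'
from h import *
from plant import observe
o=observe();print(o["joint_pos"].round(3))
A=tgt(198,85,42);print("appr",A.round(4),"delta",(A-o["tool_pos"][:2]).round(4))
q=A
for i,ph in enumerate(np.r_[198:89:-6]):
    n=tgt(ph);print(ph,n.round(4),"d",((n-q)*1e3).round(1));q=n
E
```

```text
[ 2.330e-01  2.100e-01  1.719e+00 -1.000e-03  1.205e+00  8.000e-03]
appr [0.4776 0.0065] delta [-0.088  -0.1993]
198 [0.4663 0.0254] d [-11.2  18.9]
192 [0.4603 0.0323] d [-6.   6.9]
186 [0.4551 0.0398] d [-5.2  7.5]
180 [0.4507 0.0478] d [-4.4  8. ]
174 [0.4471 0.0562] d [-3.6  8.4]
168 [0.4445 0.065 ] d [-2.7  8.7]
162 [0.4427 0.074 ] d [-1.7  9. ]
156 [0.4419 0.0831] d [-0.8  9.1]
150 [0.4421 0.0922] d [0.2 9.1]
144 [0.4432 0.1013] d [1.1 9.1]
138 [0.4453 0.1102] d [2.1 8.9]
132 [0.4483 0.1188] d [3.  8.6]
126 [0.4522 0.1271] d [3.9 8.3]
120 [0.4569 0.1349] d [4.7 7.8]
114 [0.4624 0.1422] d [5.5 7.3]
108 [0.4686 0.1489] d [6.2 6.7]
102 [0.4755 0.1549] d [6.9 6. ]
96 [0.483  0.1601] d [7.5 5.2]
90 [0.491  0.1645] d [8.  4.4]
```

Call:
drive_tool --delta_pos '[[-0.011,-0.0249,0],[-0.011,-0.0249,0],[-0.011,-0.0249,0],[-0.011,-0.0249,0],[-0.011,-0.0249,0],[-0.011,-0.0249,0],[-0.011,-0.0249,0],[-0.011,-0.0249,0],[0,0,-0.03],[0,0,-0.03],[0,0,-0.02],[0,0,0]]' --dr '[[0,0,2.2],[0,0,2.2],[0,0,2.2],[0,0,2.2],[0,0,2.2],[0,0,2.2],[0,0,2.2],[0,0,2.2],[0,0,0],[0,0,0],[0,0,0],[0,0,0]]' --grip '[0,0,0,0,0,0,0,0,0,0,0,0]'

```text
clock: 7.77
tool_pos: [0.469, 0.0067, 0.1157]
tool_rot: [-1.553, -2.716, 0.009]
wrist_force: [-1.8, 0.7, -1.5]
gripper_width: -0.002
gripper_force: 0.0
```

Run:
```python
from h import *
st()
from plant import *
import cv2
c=read_camera("scene"); cv2.imwrite("pics/s3.png",cv2.resize(c["image"][130:310,170:410,::-1],(800,600),interpolation=cv2.INTER_CUBIC))
```

```text
t 7.77 tcp [0.469  0.0067 0.1157] board [-144.1  -94.2] tooly_in_board_deg 17.8 tilt [-0.014  0.001] F [-1.8  0.7 -1.5] grip -0.0
```

View pics/s3.png

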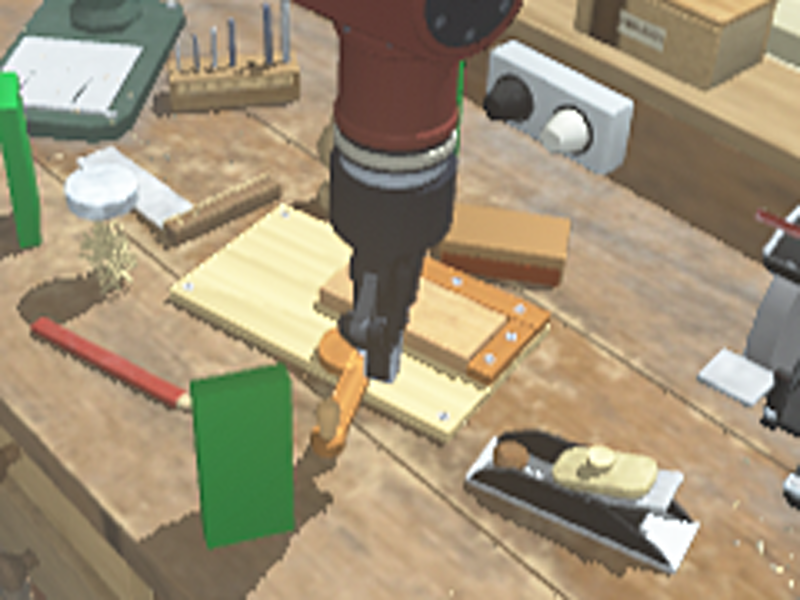

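The gripper is clear of knob, green piece and plane; it's about 100 mm from the plane. Descending.

Call:
drive_tool --delta_pos '[[0,0,0],[0,0,0],[0.004,0,-0.015],[0.004,0,-0.015],[0,0,-0.015],[0,0,-0.015],[0,0,0],[0,0,0]]' --dr '[[0,0,0],[0,0,0],[0,0,0],[0,0,0],[0,0,0],[0,0,0],[0,0,0],[0,0,0]]' --grip '[0,0,0,0,0,0,0,0]'

```text
clock: 8.48
tool_pos: [0.4836, 0.0066, 0.063]
tool_rot: [1.558, 2.727, 0.0]
wrist_force: [0.6, 0.2, -0.5]
gripper_width: 0.003
gripper_force: 0.0
```

Run:
```python
from h import *
st()
```

```text
t 8.48 tcp [0.4836 0.0066 0.063 ] board [-129.9  -97.5] tooly_in_board_deg 17.8 tilt [ 0. -0.] F [ 0.6  0.2 -0.5] grip 0.0
```

Call:
drive_tool --delta_pos '[[-0.006,0,-0.008],[-0.0056,0.0094,0],[-0.0056,0.0094,0],[-0.003,0.0034,0],[-0.003,0.0035,0],[-0.0026,0.0037,0],[-0.0026,0.0038,0],[-0.0022,0.004,0],[-0.0022,0.004,0],[-0.0018,0.0042,0],[-0.0018,0.0042,0],[0,0,0]]' --dr '[[0,0,0],[0,0,0],[0,0,0],[0,0,-3],[0,0,-3],[0,0,-3],[0,0,-3],[0,0,-3],[0,0,-3],[0,0,-3],[0,0,-3],[0,0,0]]' --grip '[0,0,0,0,0,0,0,0,0,0,0,0]'

```text
clock: 9.48
tool_pos: [0.4461, 0.0572, 0.0547]
tool_rot: [2.091, 2.344, 0.001]
wrist_force: [0.4, 0.1, -0.2]
gripper_width: 0.003
gripper_force: 0.0
```

Run:
```python
from h import *
st()
```

```text
t 9.48 tcp [0.4461 0.0572 0.0547] board [-155.4  -39.8] tooly_in_board_deg -6.2 tilt [0.001 0.   ] F [ 0.4  0.1 -0.2] grip 0.0
```

Call:
drive_tool --delta_pos '[[-0.0013,0.0043,0],[-0.0013,0.0043,0],[-0.0008,0.0045,0],[-0.0008,0.0045,0],[-0.0004,0.0045,0],[-0.0004,0.0046,0],[0.0001,0.0045,0],[0.0001,0.0046,0],[0.0006,0.0045,0],[0.0006,0.0046,0],[0.001,0.0044,0],[0.001,0.0044,0]]' --dr '[[0,0,-3],[0,0,-3],[0,0,-3],[0,0,-3],[0,0,-3],[0,0,-3],[0,0,-3],[0,0,-3],[0,0,-3],[0,0,-3],[0,0,-3],[0,0,-3]]' --grip '[0,0,0,0,0,0,0,0,0,0,0,0]'

```text
clock: 10.48
tool_pos: [0.4443, 0.1101, 0.0545]
tool_rot: [-2.714, -1.582, 0.002]
wrist_force: [-0.6, -1.8, -0.0]
gripper_width: -0.002
gripper_force: 0.8
```

Run:
```python
from h import *
st()
from plant import *
import cv2
c=read_camera("scene"); cv2.imwrite("pics/s4.png",cv2.resize(c["image"][130:310,170:410,::-1],(800,600),interpolation=cv2.INTER_CUBIC))
```

```text
t 10.48 tcp [0.4443 0.1101 0.0545] board [-145.5   12.2] tooly_in_board_deg -42.2 tilt [-0.001 -0.001] F [-0.6 -1.8 -0. ] grip -0.0
```

View pics/s4.png

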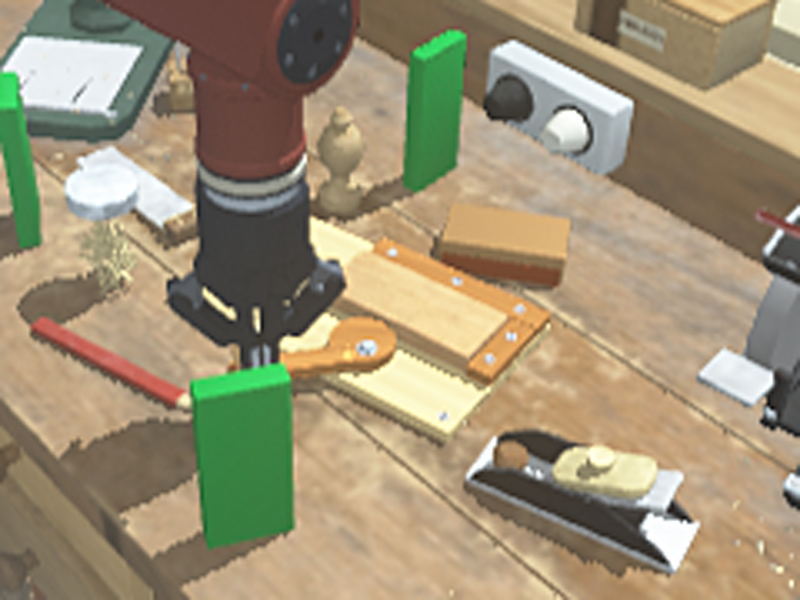

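The lever follows (it now points to the front-left at about (290,360)), the blank stays at the stop, and the bystanders are untouched.

Call:
drive_tool --delta_pos '[[0.0015,0.0043,0],[0.0015,0.0043,0],[0.002,0.0041,0],[0.002,0.0041,0],[0.0023,0.0039,0],[0.0024,0.0039,0],[0.0027,0.0037,0],[0.0028,0.0036,0],[0.0031,0.0034,0],[0.0031,0.0033,0],[0.0034,0.003,0],[0.0035,0.003,0]]' --dr '[[0,0,-3],[0,0,-3],[0,0,-3],[0,0,-3],[0,0,-3],[0,0,-3],[0,0,-3],[0,0,-3],[0,0,-3],[0,0,-3],[0,0,-3],[0,0,-3]]' --grip '[0,0,0,0,0,0,0,0,0,0,0,0]'

```text
clock: 11.53
tool_pos: [0.4742, 0.1546, 0.0541]
tool_rot: [-3.07, -0.667, 0.004]
wrist_force: [-1.9, -1.4, 0.5]
gripper_width: 0.005
gripper_force: 0.7
```

Call:
drive_tool --delta_pos '[[0.0037,0.0026,0],[0.0037,0.0026,0],[0,0,0]]' --dr '[[0,0,-3],[0,0,-3],[0,0,0]]' --grip '[0,0,0]'

```text
clock: 11.78
tool_pos: [0.4821, 0.1599, 0.0542]
tool_rot: [-3.1, -0.508, 0.003]
wrist_force: [-1.1, 0.3, -0.6]
gripper_width: 0.002
gripper_force: 0.4
```

Run:
```python
from h import *
st()
```

```text
t 11.78 tcp [0.4821 0.1599 0.0542] board [-97.7  52.5] tooly_in_board_deg -84.1 tilt [-0.002 -0.   ] F [-1.1  0.3 -0.6] grip 0.0
```

Call:
drive_tool --delta_pos '[[0.002,0.0012,0],[0.002,0.0011,0],[0,0,0]]' --dr '[[0,0,-1.5],[0,0,-1.5],[0,0,0]]' --grip '[0,0,0]'

```text
clock: 12.03
tool_pos: [0.4852, 0.1617, 0.0539]
tool_rot: [3.112, 0.428, -0.005]
wrist_force: [-3.8, -1.2, 0.6]
gripper_width: 0.001
gripper_force: 1.5
```

Call:
drive_tool --delta_pos '[[0.002,0.0011,0],[0.002,0.001,0],[0,0,0]]' --dr '[[0,0,-1.5],[0,0,-1.5],[0,0,0]]' --grip '[0,0,0]'

```text
clock: 12.28
tool_pos: [0.4887, 0.1636, 0.0537]
tool_rot: [3.122, 0.346, -0.007]
wrist_force: [-6.0, -1.8, 1.9]
gripper_width: 0.002
gripper_force: 2.0
```

Call:
drive_tool --delta_pos '[[0.0015,0.0007,0],[0.0015,0.0006,0],[0,0,0]]' --dr '[[0,0,-1],[0,0,-1],[0,0,0]]' --grip '[0,0,0]'

```text
clock: 12.53
tool_pos: [0.4913, 0.1649, 0.0536]
tool_rot: [3.128, 0.291, -0.009]
wrist_force: [-5.9, -2.4, 1.7]
gripper_width: 0.003
gripper_force: 2.4
```

Call:
drive_tool --delta_pos '[[0.0015,0.0006,0],[0.0015,0.0006,0],[0,0,0]]' --dr '[[0,0,-1],[0,0,-1],[0,0,0]]' --grip '[0,0,0]'

```text
clock: 12.78
tool_pos: [0.4934, 0.1658, 0.0533]
tool_rot: [3.131, 0.237, -0.013]
wrist_force: [-7.5, -2.9, 4.4]
gripper_width: -0.002
gripper_force: 3.5
```

Call:
drive_tool --delta_pos '[[0.0015,0.0005,0],[0.0015,0.0005,0],[0,0,0]]' --dr '[[0,0,-1],[0,0,-1],[0,0,0]]' --grip '[0,0,0]'

```text
clock: 13.03
tool_pos: [0.4938, 0.166, 0.0527]
tool_rot: [3.133, 0.182, -0.023]
wrist_force: [-11.6, -4.3, 7.4]
gripper_width: -0.003
gripper_force: 5.9
```

Run:
```python
from h import *
st()
```

```text
t 13.03 tcp [0.4938 0.166  0.0527] board [-85.   55.8] tooly_in_board_deg -96.0 tilt [-0.014 -0.004] F [-11.6  -4.3   7.4] grip -0.0
```

Motion has stalled with rising force, so the lever is at its stop. I retreat and check.

Call:
drive_tool --delta_pos '[[-0.006,-0.0013,0],[-0.012,-0.0026,0],[-0.012,-0.0026,0],[0,0,0.03],[0,0,0.035],[0,0,0.035],[0,0,0.035],[-0.01,0.036,0.01],[-0.01,0.036,0],[-0.01,0.036,0],[-0.01,0.036,0],[-0.01,0.036,0]]' --dr '[[0,0,0],[0,0,0],[0,0,0],[0,0,0],[0,0,0],[0,0,0],[0,0,0],[0,0,0],[0,0,0],[0,0,0],[0,0,0],[0,0,0]]' --grip '[0,0,0,0,0,0,0,0,0,0,0,0]'

```text
clock: 14.03
tool_pos: [0.42, 0.3431, 0.2004]
tool_rot: [-3.134, -0.181, -0.006]
wrist_force: [0.5, -1.1, 0.6]
gripper_width: -0.0
gripper_force: 0.0
```

Call:
drive_tool --delta_pos '[[0,0.03,0],[0,0.03,0],[0,0,0],[0,0,0]]' --dr '[[0,0,0],[0,0,0],[0,0,0],[0,0,0]]' --grip '[0,0,0,0]'

```text
clock: 14.37
tool_pos: [0.42, 0.4027, 0.1998]
tool_rot: [-3.135, -0.185, -0.003]
wrist_force: [-0.1, 0.4, 0.6]
gripper_width: -0.003
gripper_force: 0.0
```

Run:
```python
from h import *
st()
from plant import *
import cv2
c=read_camera("top"); cv2.imwrite("pics/top3.png",cv2.resize(c["image"][165:285,195:355,::-1],(800,600),interpolation=cv2.INTER_CUBIC))
```

```text
t 14.37 tcp [0.42   0.4027 0.1998] board [-105.  303.] tooly_in_board_deg -95.9 tilt [0.002 0.002] F [-0.1  0.4  0.6] grip -0.0
```

View pics/top3.png

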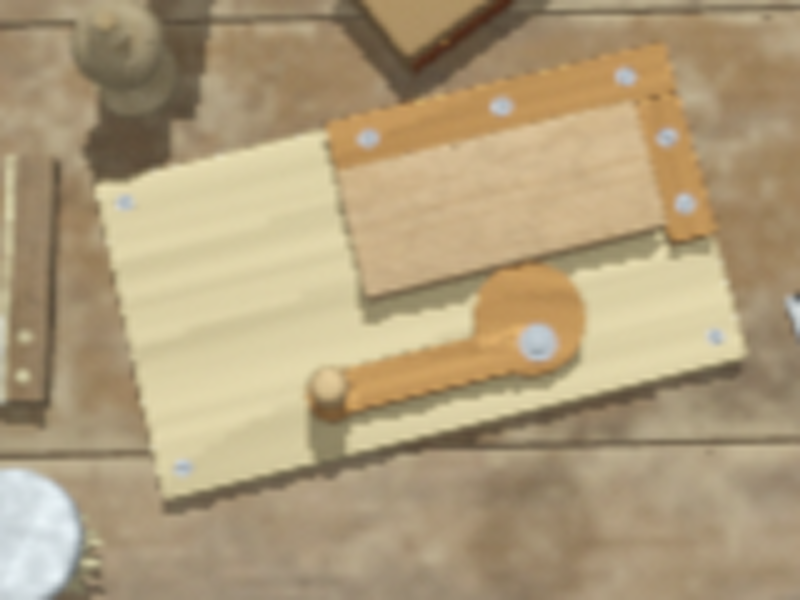

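The blank is flush along the fence and touching the stop, and the lever lies along the bed's front edge with the knob at (328,387). A quick numeric check before handing in.

Run:
```python
from h import *
for n,u,v,z in [("nearleft",368,298,.03),("nearright",664,226,.03),("knob",328,385,.055)]: print(n,inv(px(u,v,z)))
k=inv(px(328,385,.055))-[-68,-30];k0=np.array([-89.5,-29]);print("swing",(np.arctan2(k0[1],k0[0])-np.arctan2(k[1],k[0]))%(2*np.pi))
```

```text
nearleft [-30.5  40.4]
nearright [-30.3 -97.1]
knob [-67.9  66.1]
swing 1.8851842999946333
```

```bash
python3 -c "
from plant import *
print(job_done())"
```

```text
the job is handed in; nothing more can be done
None
```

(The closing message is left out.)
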